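# Hook the tote forward out of the deep shelf to its stop

### The job

The supply tote with the two tins sits too deep in the low open shelf on the bar. Pick up the pull hook by its upright handle, drop its bent tip over the tote's near wall and drag the tote towards you until it comes up against the steel stop bar, finishing with a light but definite pull (some 5 to 10 N more than the dragging takes, never more than 22 N in all) so that it is fully home. Then lift the hook out without shifting the tote and stand it back upright on its foot on the bar top; move the tote only with the hook, keep the hand off the shelf, keep tote and tins level and upright, and leave the canister, pitcher and cup alone.

Things in the scene. Friction and masses are not known exactly. Their poses are not given: they have to be found in the camera images.
- shelf: Fixed dark-wood open shelf on four corner posts. Origin: on the bar top (z = 0), mid-width, under the roof's front edge; x points into the shelf, z up. Floor board 12 mm thick, x = -85 to +240 mm. Channel 132 mm wide between side rails 12 mm thick, 32 mm high. Slatted roof over x = 0 to 240 mm, slat underside z = 153, top 165 mm (side beams from z = 133). In front of x = 0 it is an open apron.
- shelf_apron (a point): Middle of the shelf's open apron: 35 mm in front of the shelf's origin, at the floor board's top (z = 12 mm). Across the apron is clamped a rigid dark steel stop bar, 14 mm deep (x), 128 mm wide, top at z = 38 mm. Its setting varies and is not measured: its face to the tote lies anywhere from 17 mm nearer the robot to 17 mm farther than this point, so it must be felt.
- tote: Loose open grey plastic tote, 140 (x) x 122 (y) x 60 mm, walls and floor 4 mm thick (its 2.5 mm rim bead is only for looks), 0.3 to 0.65 kg plus the tins. Origin: centre of its underside, on the shelf's floor board (z = 12 mm); x points into the shelf. 5 mm play each side in the channel; dragging it takes roughly 3 to 8 N.
- tote_lip (a point): Point on the top of the tote's near wall (68 mm from the tote's centre towards the robot, mid-width, 60 mm above its underside; in the middle of the 4 mm wall). Hook here.
- hook: Loose pull hook, 0.16 kg, standing on its foot. Wooden handle block 56 (x) x 26 (y) x 52 mm high, flat sides: grip from above across y, low down. Origin: centre of the handle's underside, z up. An 8 mm steel rod leaves the handle along +x, axis 28 mm above the underside; at x = 150 mm it bends straight down, reaching 21 mm below the rod's lower side.
- hook_tip (a point): Lowest point of the hook's bent-down tip: x = 150 mm, y = 0, z = 3 mm in the hook's frame.
- tin_left: Loose printed milk tin, 57 mm diameter, 72 mm high, 0.18 kg, standing in the back half of the tote, on the left (+y). Origin: centre of its underside. Its near side is about 70 mm behind the tote's near wall.
- tin_right: The same kind of tin beside it on the right (-y). Origin: centre of its underside.
- canister: Bystander: loose matt black bean canister, 68 mm diameter, 138 mm high, left of the shelf. Origin: centre of its underside.
- pitcher: Bystander: loose metal milk pitcher with ear and spout, 65 x 96 x 80 mm, right of the shelf. Origin: centre of its underside.
- cup: Bystander: loose small white ceramic cup with an ear, 65 x 83 x 53 mm, at the front left of the shelf's apron. Origin: centre of its underside.
There are look-alikes about, which are no part of the job. Leave any green look-alike of the tin_left alone.

How it is judged:
On the way, in this order (a step that is already met when the one before it is completed fails the run):
1. the hook's tip is over the tote's near wall, inside the tote, and pulls on it (x of hook_tip in the frame of tote between -0.066 and -0.02 m and z of hook_tip in the frame of tote below 0.053 m and contact force between hook and tote above 1 N), for 0.1 s.
2. the hook draws the tote against the stop bar with at least 3 N on the bar (contact force between tote and stop_bar_c0 above 3 N and contact force between hook and tote above 3 N), for 0.2 s.
At the end, for the whole second after the job is handed in: The tote lies level on the shelf floor with its near wall within 3 mm of the stop bar, at rest, both tins standing in it; the hook stands on its foot on the bar top, clear of the tote, at rest (x of stop_bar_c0 in the frame of tote above -0.08 m and linear speed of each of tote, hook below 0.01 m/s and angle between tote's own z axis and vertical below 0.05 rad and height (world z) of tote below 0.016 m and angle between each of tin_left, tin_right's own z axis and vertical below 0.2 rad and horizontal distance between each of tin_left, tin_right and tote below 0.07 m and z of each of tin_left, tin_right in the frame of tote below 0.02 m and height (world z) of hook between -0.005 and 0.006 m and angle between hook's own z axis and vertical below 0.1 rad and contact force between hook and tote below 0.1 N); the robot touches nothing.
It fails at once if the hook presses on the tote with more than 22 N (contact force between hook and tote above 22 N).
It fails at once if the robot touches the tote or the tins itself (contact force between any of the fingers, the arm and tote above 1 N or contact force between any of the fingers, the arm and tin_left above 1 N or contact force between any of the fingers, the arm and tin_right above 1 N).
It fails at once if the robot's hand or arm strikes the shelf (more than 5 N) (contact force between any of the fingers, the arm and shelf above 5 N).
It fails at once if the tote tips by more than 0.15 rad or a tin by more than 0.3 rad (angle between tote's own z axis and vertical above 0.15 rad or angle between any of tin_left, tin_right's own z axis and vertical above 0.3 rad).
It fails at once if the canister, pitcher or cup is moved by more than 15 mm (distance of any of canister, pitcher, cup from where it was at the start of the episode above 0.015 m).
It also fails if it takes over 64 s, if anything falls off the work surface, if the arm or the gripper's body presses on something with over 40 N, if the wrist force passes 120 N, or if a joint passes its speed limit or range.

### The arm

A 7-joint arm with a two-finger parallel gripper is mounted at the origin on a cart in front of the work surface, level with it; the furniture and walls round the work are solid. World frame = base frame: x ahead of the robot, y to its left, z up, the work surface at z = 0. Lengths are in m, angles in rad, forces in N, time in s.
With the tool pointing down it reaches from about 0.425 to 0.95 m from the base axis. Payload 16.7 kg.
Tool frame: the origin (TCP) lies on the centre line of the jaws, within the pads' length; the fingertips stand 17 mm ahead of it and the grasp point (between the pads) lies 2 mm behind it; z points along the fingers, y is the line along which they close (so a half turn about z gives the same grasp; the last joint's range is limited). The gripper opens to 94 mm and grips with 3 to 60 N. Pads are 16 mm wide; open, the fingers measure 119 mm over their backs; the gripper's body (75 mm by 177 mm) begins 78 mm behind the grasp point.
Start: joints at [-1.478, 0.426, 0.074, 1.606, -0.034, 1.111, -0.067], TCP at [0.162, 0.655, 0.183] pointing down, gripper open.
Joint ranges: [-2.85, 2.85], [-0.5, 2.14], [-1.23, 1.37], [0.21, 2.46], [-1.02, 4.16], [0.16, 2.05], [-2.73, 2.73]. Speed limits (rad/s): [1.89, 1.89, 2.39, 2.39, 3.01, 3.01, 3.01].

### API

Orientations are given as [roll, pitch, yaw] about the fixed x, y, z axes, in that order (R = Rz(yaw) Ry(pitch) Rx(roll)).
In Python, from workcell import arm gives the robot as it stands.
- The arm moves only by the tool drive_tool, never from a script. Its argument "targets" is one flat list of numbers, 7 for each row, row after row: the shift along the tool's x, y, z in m, then the turn, a rotation vector about the tool's x, y, z in degrees, then the finger opening in m, from 0 to 0.094. In form: [dx, dy, dz, rx, ry, rz, jaw, dx, dy, dz, rx, ry, rz, jaw, ...]. A call has 1 to 5 rows; each row is the pose to reach, as a shift and turn from the pose commanded when the call began, along the tool's axes at that moment; what a row does not reach only later rows make up. A row lasts 1/10 s, in which the tool goes at most 50 mm and 8.59 degrees, less where a joint would pass 70% of its speed; a pose out of reach is approached as far as the arm can. A call with a gripper value outside its range is refused whole. The fingers move at their own pace and stop on an object; the grip force is fixed at half the most. Time passes only in rows, so rows that repeat a pose let the fingers close. It gives the time, the measured TCP pose, the force, the opening and the grip force at its end, in the units of the state.
- arm.get_state(): the state, without advancing time (a new reading comes with each control period).
- arm.read_camera(name): name is "side" or "top" or "wrist"; returns a dict with "img" (480x640x3 uint8, blue, green, red), "camera_matrix" (3x3 intrinsics, pixels), "origin" and "rotation" of the camera in the world; the wrist camera has in their place "mount" (4x4, takes a point from camera to tool coordinates, whose origin is the TCP and whose axes are the flange's). Camera axes: x right, y up, looking along -z (the intrinsics and any distortion apply to the point x, -y, -z); pixel columns grow to the right and rows downward; lengths in m; the calibration is good to about 2 mm. The wrist camera is an equidistant fisheye: a pixel r from the principal point sees the ray r / f radians off the axis. A picture is of the moment at which its call begins: read the wrist's pose just before it. There is no depth.
- arm.sign_off(): hands the job in; it is judged then, once.
Trained networks look in the newest picture that a camera, given by its name, has taken for a name from the list of things; names that differ only in an ending like _2 or _b are one class to them, and where a whole thing is asked for, a point or a joint stands for the part that bears it (a point fixed in the world has none). Each returns a list of dicts, best first, with "conf" (0 to 1); they miss things now and then, are a little off and sometimes report something else, mostly with a low value. They report only what shows in the picture. A call takes as long as a camera call. They do not tell look-alikes from the thing itself.
- arm.search_frame(camera, label): "xyz" ([x, y, z] in m, in world coordinates, good to about 4 mm: the middle of the surface that is visible of it).
- arm.outline_of(camera, label): "mask" (480x640 bool, what is visible of it).
- arm.landmark_of(camera, label): "xyz" ([x, y, z] in m, in world coordinates, good to about 4 mm: a listed point, or the origin of a listed thing).
The state is a dict: "time": time; "q": joint angles; "joint_vel": joint speeds; "effort": joint torques, N m; "eef_pos": TCP position; "ee_rot": TCP orientation; "ft_force": force on the tool from outside, world axes, zero at the start; "wrist_torque": the same for the moment, N m; "finger_gap": finger opening in m; "finger_force": force on a finger pad.
Only numpy, scipy, OpenCV 4.12 (cv2) and the standard library are available. Lean on these libraries where they do the work, as an engineer would, in place of code of your own. Each camera call takes 0.05 s, during which the arm holds its last target. There are 200 camera calls.

## Working session

There is one attempt and no reset: what is moved stays moved. The work goes in short steps, Python scripts to look and compute and a tool call to move; the robot and the scene stay as the last step left them, time stands still between calls to the robot, and variables do not carry over. Pictures are saved under pics/ and viewed, at most 10 in all, crops included, and the job is handed in when it is done.

Besides the shell and the picture viewer there is one more tool, called after ">>>" by a JSON object that holds its "fn" and its "kwargs". drive_tool: Moves the arm, as the interface text tells. Its arguments: {"type":"object","properties":{"targets":{"type":"array"}},"required":["targets"]}

```bash
mkdir -p pics
cat > h.py <<'E'
from workcell import arm
import cv2, numpy as np
from scipy.spatial.transform import Rotation as R
E
python3 - <<'E'
from h import *
s=arm.get_state(); print(s['time'],s['eef_pos'],s['ee_rot'],s['ft_force'])
ims=[]
for c in('side','top'):
    im=arm.read_camera(c)['img']; ims.append(im); cv2.imwrite(f'pics/{c}0.png',im)
    for l in('shelf','shelf_apron','tote','tote_lip','hook','hook_tip','tin_left','tin_right','canister','pitcher','cup'):
        print(c,l,[(np.round(d['xyz'],3).tolist(),round(d['conf'],2)) for d in arm.landmark_of(c,l)][:3])
E
```

```text
0.0 [0.16218997 0.65475573 0.18220802] [-3.14035522e+00  8.22521366e-05  2.89875503e+00] [-0.542197    0.2066123   0.06261406]
side shelf [([0.615, 0.108, 0.001], 0.77)]
side shelf_apron [([0.584, 0.109, 0.014], 0.95), ([0.645, 0.11, 0.071], 0.46), ([0.613, 0.109, 0.002], 0.37)]
side tote []
side tote_lip [([0.648, 0.106, 0.076], 0.62)]
side hook [([0.474, -0.066, 0.002], 0.73)]
side hook_tip [([0.62, -0.094, 0.001], 0.86), ([0.612, 0.11, 0.004], 0.6)]
side tin_left [([0.406, -0.165, 0.0], 0.96), ([0.428, 0.029, -0.001], 0.72), ([0.416, 0.254, -0.002], 0.59)]
side tin_right []
side canister [([0.661, 0.231, 0.0], 0.86)]
side pitcher [([0.686, -0.057, -0.003], 0.59)]
side cup [([0.523, 0.235, 0.001], 0.57)]
top shelf [([0.613, 0.104, 0.001], 0.71)]
top shelf_apron [([0.579, 0.106, 0.014], 0.74)]
top tote [([0.715, 0.1, 0.014], 0.91)]
top tote_lip [([0.646, 0.1, 0.074], 0.68)]
top hook [([0.478, -0.07, -0.001], 0.82)]
top hook_tip [([0.625, -0.086, 0.004], 0.84)]
top tin_left [([0.407, -0.166, -0.005], 0.83), ([0.41, 0.252, 0.001], 0.79), ([0.524, 0.234, 0.002], 0.72)]
top tin_right [([0.745, 0.073, 0.016], 0.62)]
top canister [([0.66, 0.223, -0.002], 0.93)]
top pitcher [([0.684, -0.056, -0.005], 0.71)]
top cup [([0.523, 0.234, 0.001], 0.97)]
```

View pics/side0.png

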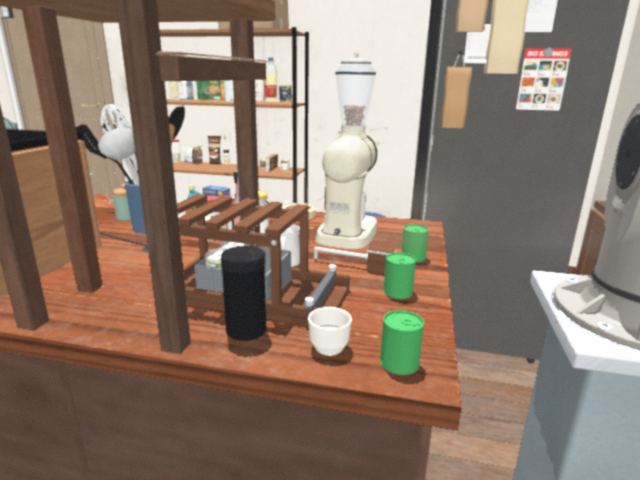

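View pics/top0.png

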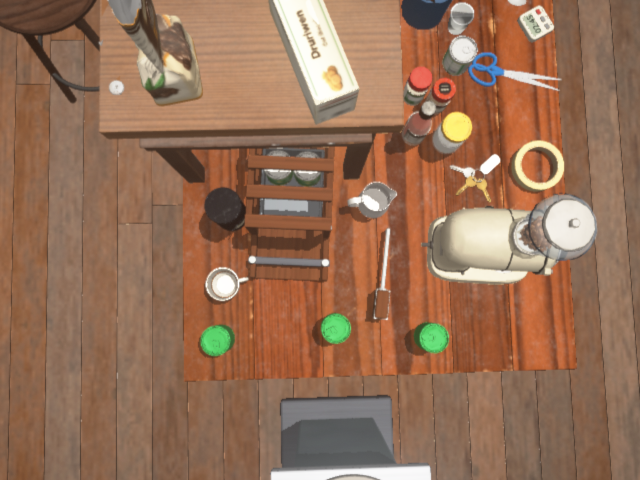

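Side view: shelf with the tote inside (240,270), stop bar (322,287), hook lying towards the back right (320-390, 255), three green tins (look-alikes), cup (330,330). Top view: the hook's handle is at (382,304) and its rod end at (388,232). The tote's real tins are at (278,165) and (308,165) under the roof. The green ones at (216,341), (335,329) and (433,338) are the look-alikes to leave alone.

```bash
cat >> h.py <<'E'
def st():
    s=arm.get_state(); r=R.from_euler('xyz',s['ee_rot']); return s,np.array(s['eef_pos']),r
def delta(p,yaw,p0=None,r0=None):
    "world target TCP, yaw of a down-pointing tool -> shift mm & rotvec deg in tool axes"
    if p0 is None: _,p0,r0=st()
    r=R.from_euler('xyz',[np.pi,0,yaw])
    return np.round(r0.inv().apply(np.array(p)-p0)*1e3,1), np.round((r0.inv()*r).as_rotvec(degrees=True),2)
E
python3 - <<'E'
from h import *
for p in([.25,.53,.23],[.36,.35,.23],[.42,.25,.23],[.46,.1,.23],[.5,-.07,.23]): print(p,*delta(p,np.pi-.15))
E
```

```text
[0.25, 0.53, 0.23] [-115.2 -100.4  -47.1] [-0.   -0.   -5.32]
[0.36, 0.35, 0.23] [-265.3 -248.7  -47.1] [-0.   -0.   -5.32]
[0.42, 0.25, 0.23] [-347.6 -331.3  -47.1] [-0.   -0.   -5.32]
[0.46, 0.1, 0.23] [-422.5 -467.3  -47.1] [-0.   -0.   -5.32]
[0.5, -0.07, 0.23] [-502.2 -622.7  -47.1] [-0.   -0.   -5.32]
```

Run:
```python
import cv2
im=cv2.imread('pics/top0.png')
cv2.imwrite('pics/topcrop.png',cv2.resize(im[130:350,190:450],None,fx=2.7,fy=2.7,interpolation=cv2.INTER_CUBIC))
```

```text
(no output)
```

View pics/topcrop.png

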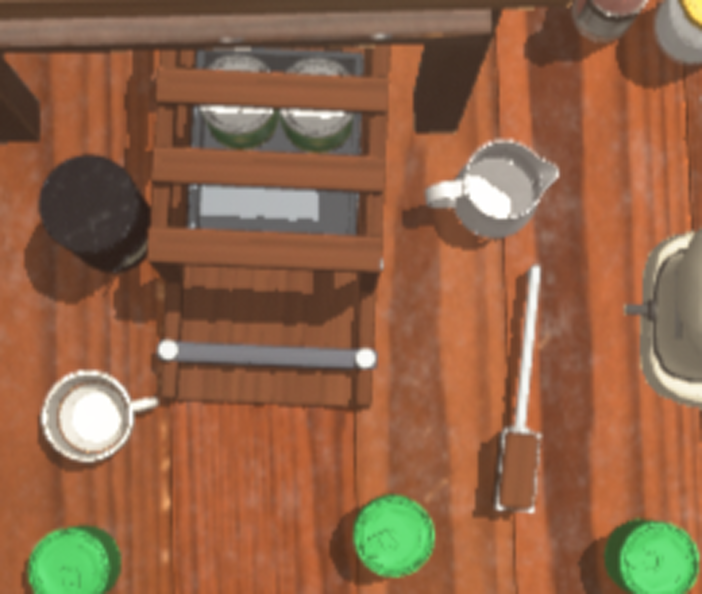

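The crop confirms one hook: handle (518,470), rod up to (535,268). The two real tins (238,100) and (316,103) sit in the tote, and the green ones are the separate look-alikes.

>>> {"fn": "drive_tool", "kwargs": {"targets": [-0.03,-0.025,-0.03,0,0,-5.3,0.06,-0.06,-0.055,-0.047,0,0,-5.3,0.06,-0.095,-0.09,-0.047,0,0,-5.3,0.06,-0.13,-0.125,-0.047,0,0,-5.3,0.06,-0.165,-0.155,-0.047,0,0,-5.3,0.06]}}

```text
time: 1.7
eef_pos: [0.286, 0.463, 0.2302]
ee_rot: [3.141, 0.0, 2.991]
ft_force: [0.6, 0.9, -0.7]
finger_gap: 0.0606
finger_force: 0.0
```

>>> {"fn": "drive_tool", "kwargs": {"targets": [-0.03,-0.035,0,0,0,0,0.06,-0.06,-0.07,0,0,0,0,0.06,-0.09,-0.105,0,0,0,0,0.06,-0.12,-0.14,0,0,0,0,0.06,-0.15,-0.175,0,0,0,0,0.06]}}

```text
time: 2.2
eef_pos: [0.408, 0.2679, 0.2302]
ee_rot: [3.141, 0.0, 2.991]
ft_force: [0.7, 1.2, -0.4]
finger_gap: 0.0599
finger_force: 0.0
```

Run:
```python
from h import *
s,p,r=st();print(s['time'],p,s['ee_rot'],s['q'])
for p in([.46,.1,.23],[.5,-.07,.23]): print(p,*delta(p,np.pi-.1))
```

```text
2.2 [0.40800823 0.2678518  0.23021083] [3.14079870e+00 2.54638663e-04 2.99125526e+00] [-0.99686317  0.06495535  0.30063249  1.97039999 -0.02185169  1.10847454
  0.73336466]
[0.46, 0.1, 0.23] [-7.650e+01 -1.582e+02  1.000e-01] [ 0.05  0.02 -2.88]
[0.5, -0.07, 0.23] [-141.6 -320.3   -0. ] [ 0.05  0.02 -2.88]
```

>>> {"fn": "drive_tool", "kwargs": {"targets": [-0.02,-0.045,0,0,0,-2.9,0.06,-0.04,-0.09,0,0,0,-2.9,0.06,-0.06,-0.13,0,0,0,-2.9,0.06,-0.08,-0.175,0,0,0,-2.9,0.06,-0.1,-0.215,0,0,0,-2.9,0.06]}}

```text
time: 2.7
eef_pos: [0.4741, 0.0397, 0.2303]
ee_rot: [3.141, 0.001, 3.041]
ft_force: [1.0, 0.2, -0.3]
finger_gap: 0.06
finger_force: 0.0
```

>>> {"fn": "drive_tool", "kwargs": {"targets": [-0.02,-0.04,0,0,0,0,0.06,-0.035,-0.08,0,0,0,0,0.06,-0.04,-0.105,0,0,0,0,0.06,-0.04,-0.105,0,0,0,0,0.06]}}

```text
time: 3.1
eef_pos: [0.5033, -0.0702, 0.2301]
ee_rot: [-3.141, 0.001, 3.037]
ft_force: [-0.7, 0.2, -0.1]
finger_gap: 0.0601
finger_force: 0.0
```

```bash
cat >> h.py <<'E'
def pix2world(cam,uv,z,p,r):
    K=np.array(cam['camera_matrix']);M=np.array(cam['mount'])
    x=(uv[0]-K[0,2])/K[0,0];y=(uv[1]-K[1,2])/K[1,1];th=np.hypot(x,y)
    d=np.array([np.sin(th)*x/th,-np.sin(th)*y/th,-np.cos(th)])
    d=r.apply(M[:3,:3]@d);o=p+r.apply(M[:3,3]);return o+d*(z-o[2])/d[2]
E
python3 - <<'E'
from h import *
s,p,r=st();c=arm.read_camera('wrist');cv2.imwrite('pics/w1.png',c['img'])
print(s['time'],p,s['ee_rot'],c['camera_matrix'],c['mount'])
for l in('hook','hook_tip','shelf','shelf_apron','tote_lip'): print(l,[(np.round(d['xyz'],3).tolist(),round(d['conf'],2)) for d in arm.landmark_of('wrist',l)][:3])
m=arm.outline_of('wrist','hook')
if m: np.save('m.npy',m[0]['mask']);print(m[0]['conf'],m[0]['mask'].sum())
E
```

```text
3.1 [ 0.50330146 -0.0702218   0.23009298] [-3.14076396e+00  5.42220500e-04  3.03674026e+00] [[371.64829954   0.         318.6008617 ]
 [  0.         371.64829954 237.6804585 ]
 [  0.           0.           1.        ]] [[ 2.22586933e-04  9.68095006e-01  2.50583339e-01  7.18812280e-02]
 [ 9.99999892e-01 -3.17982878e-04  3.40209082e-04 -3.17720450e-04]
 [ 4.09035925e-04  2.50583236e-01 -9.68094972e-01 -2.01053769e-01]
 [ 0.00000000e+00  0.00000000e+00  0.00000000e+00  1.00000000e+00]]
hook [([0.473, -0.071, 0.004], 0.81), ([0.612, 0.109, -0.002], 0.37)]
hook_tip [([0.621, -0.09, 0.0], 0.79)]
shelf [([0.613, 0.109, -0.004], 0.78)]
shelf_apron [([0.578, 0.108, 0.011], 0.97)]
tote_lip [([0.643, 0.105, 0.071], 0.62)]
0.88 2293
```

View pics/w1.png

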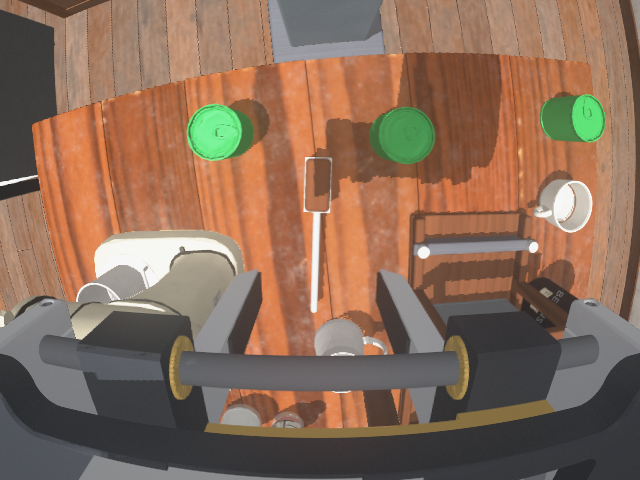

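The wrist view shows the hook handle's top at (306-331, 158-212) and its rod from (317,212) to (314,310). The stop bar's ends are at (424,252) and (533,247), and the shelf is at the lower right.

Run:
```python
from h import *
s,p,r=st();c=arm.read_camera('wrist')
for n,z in(((306,158),.052),((331,158),.052),((304,211),.052),((329,212),.052),((317,213),.028),((314,310),.028),((424,252),.038),((533,247),.038)):
    print(n,np.round(pix2world(c,n,z,p,r),4))
for q in ([.474,-.0705,.15],[.474,-.0705,.024]): print(*delta(q,np.pi-.13))
```

```text
(306, 158) [ 0.4451 -0.073   0.052 ]
(331, 158) [ 0.4476 -0.0478  0.052 ]
(304, 211) [ 0.4994 -0.0807  0.052 ]
(329, 212) [ 0.503 -0.055  0.052]
(317, 213) [ 0.5073 -0.0681  0.028 ]
(314, 310) [ 0.6238 -0.0832  0.028 ]
(424, 252) [0.5613 0.0486 0.038 ]
(533, 247) [0.5708 0.1949 0.038 ]
[28.7 -7.8 79.9] [0.01 0.   1.82]
[ 28.7  -7.8 205.9] [0.01 0.   1.82]
```

>>> {"fn": "drive_tool", "kwargs": {"targets": [0.015,-0.002,0.04,0,0,1.8,0.06,0.029,-0.004,0.085,0,0,1.8,0.06,0.029,-0.004,0.125,0,0,1.8,0.06,0.029,-0.004,0.165,0,0,1.8,0.06,0.029,-0.004,0.19,0,0,1.8,0.06]}}

```text
time: 4.0
eef_pos: [0.4729, -0.0671, 0.0375]
ee_rot: [-3.141, -0.002, 3.011]
ft_force: [0.6, 0.1, 0.1]
finger_gap: 0.0602
finger_force: 0.0
```

>>> {"fn": "drive_tool", "kwargs": {"targets": [0,0,0.008,0,0,0,0.06,0,0,0.015,0,0,0,0.06,0,0,0.015,0,0,0,0.02,0,0,0.015,0,0,0,0.01,0,0,0.015,0,0,0,0]}}

```text
time: 4.5
eef_pos: [0.4748, -0.0674, 0.0259]
ee_rot: [3.141, 0.002, 3.011]
ft_force: [0.9, -0.4, 0.2]
finger_gap: 0.0389
finger_force: 0.0
```

>>> {"fn": "drive_tool", "kwargs": {"targets": [0,0,0,0,0,0,0,0,0,0,0,0,0,0,0,0,0,0,0,0,0]}}

```text
time: 4.8
eef_pos: [0.4744, -0.0676, 0.0253]
ee_rot: [3.141, 0.001, 3.01]
ft_force: [-1.5, -0.8, 7.8]
finger_gap: 0.0254
finger_force: 30.0
```

>>> {"fn": "drive_tool", "kwargs": {"targets": [0,0,-0.02,0,0,0,0,0.01,0,-0.05,0,0,0,0,0.03,0,-0.075,0,0,0,0,0.035,0,-0.075,0,0,0,0,0.035,0,-0.075,0,0,0,0]}}

```text
time: 5.3
eef_pos: [0.4391, -0.0623, 0.1]
ee_rot: [3.14, 0.001, 3.011]
ft_force: [0.2, 0.8, -2.2]
finger_gap: 0.0252
finger_force: 30.0
```

Run:
```python
from h import *
s,p,r=st();print(s['time'],p,s['ee_rot'],s['ft_force'],s['wrist_torque'])
for q in ([.442,.114,.115],):print(*delta(q,np.pi-.06))
```

```text
5.3 [ 0.43912343 -0.06234684  0.09998038] [3.14018665e+00 8.42757070e-04 3.01128386e+00] [ 0.15237596  0.79661442 -2.21199522] [ 0.06152672 -0.00456087 -0.01691275]
[ 20.  175.2 -14.8] [ 0.08  0.05 -4.03]
```

>>> {"fn": "drive_tool", "kwargs": {"targets": [0.005,0.01,-0.015,0,0,-1,0,0.01,0.05,-0.018,0,0,-2,0,0.015,0.09,-0.018,0,0,-3,0,0.018,0.13,-0.018,0,0,-4,0,0.02,0.165,-0.018,0,0,-4,0]}}

```text
time: 5.8
eef_pos: [0.4409, 0.1054, 0.1169]
ee_rot: [-3.141, -0.001, 3.082]
ft_force: [0.6, 0.2, -1.3]
finger_gap: 0.0252
finger_force: 30.0
```

>>> {"fn": "drive_tool", "kwargs": {"targets": [0,0.01,0,0,0,0,0,0,0.01,0,0,0,0,0,0,0.01,0,0,0,0,0]}}

```text
time: 6.1
eef_pos: [0.4415, 0.112, 0.1172]
ee_rot: [-3.14, -0.001, 3.08]
ft_force: [-0.6, -0.8, -1.8]
finger_gap: 0.0255
finger_force: 30.0
```

Run:
```python
from h import *
s,p,r=st();c=arm.read_camera('wrist');cv2.imwrite('pics/w2.png',c['img'])
print(s['time'],p,s['ee_rot'],s['ft_force'])
for cam in('wrist','top','side'):
  if cam!='wrist': im=arm.read_camera(cam)['img'];cv2.imwrite(f'pics/{cam}2.png',im)
  for l in('hook','hook_tip','shelf','shelf_apron','tote','tote_lip'): print(cam,l,[(np.round(d['xyz'],3).tolist(),round(d['conf'],2)) for d in arm.landmark_of(cam,l)][:2])
```

```text
6.1 [0.44151541 0.11199602 0.11715873] [-3.14036083e+00 -1.09838612e-03  3.07956195e+00] [-0.62669076 -0.76590146 -1.83107808]
wrist hook [([0.439, 0.111, 0.092], 0.96)]
wrist hook_tip []
wrist shelf [([0.611, 0.109, -0.002], 0.91)]
wrist shelf_apron []
wrist tote []
wrist tote_lip []
top hook []
top hook_tip [([0.593, 0.1, 0.096], 0.66), ([0.682, -0.056, -0.006], 0.33)]
top shelf [([0.612, 0.106, 0.004], 0.83)]
top shelf_apron [([0.579, 0.106, 0.014], 0.98)]
top tote [([0.717, 0.1, 0.014], 0.66), ([0.749, 0.129, 0.017], 0.44)]
top tote_lip [([0.644, 0.102, 0.074], 0.59)]
side hook [([0.44, 0.115, 0.092], 0.79)]
side hook_tip [([0.59, 0.097, 0.096], 0.9), ([0.649, 0.11, 0.073], 0.5)]
side shelf [([0.614, 0.108, 0.0], 0.64)]
side shelf_apron []
side tote []
side tote_lip [([0.649, 0.11, 0.072], 0.77)]
```

View pics/w2.png

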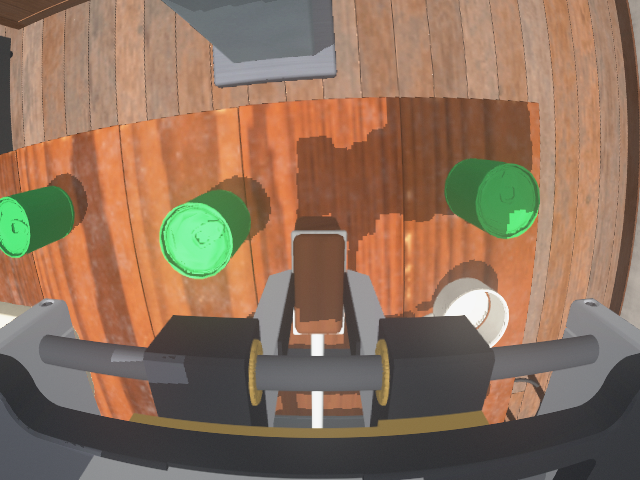

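The hook is held centred and level, its rod pointing into the shelf. Next I enter over the near wall.

>>> {"fn": "drive_tool", "kwargs": {"targets": [-0.02,0.005,0,0,0,0,0,-0.04,0.005,0,0,0,0,0,-0.06,0.005,0,0,0,0,0,-0.08,0.005,0,0,0,0,0,-0.084,0.005,0,0,0,0,0]}}

```text
time: 7.65
eef_pos: [0.5276, 0.1128, 0.1178]
ee_rot: [-3.141, 0.001, 3.08]
ft_force: [-0.1, 0.1, -1.7]
finger_gap: 0.0255
finger_force: 30.0
```

Run:
```python
from h import *
s,p,r=st();print(s['time'],p,s['ee_rot'],s['ft_force'])
for cam in('side','top'):
  im=arm.read_camera(cam)['img'];cv2.imwrite(f'pics/{cam}3.png',im)
  for l in('hook_tip','tote_lip'): print(cam,l,[(np.round(d['xyz'],3).tolist(),round(d['conf'],2)) for d in arm.landmark_of(cam,l)][:2])
a=cv2.imread('pics/side3.png')[180:340,160:400];b=cv2.imread('pics/top3.png')[130:300,220:360]
cv2.imwrite('pics/c3.png',np.vstack([cv2.resize(a,(540,360)),]+[cv2.resize(cv2.resize(b,(296,230)),(540,230))*1][:0]))
```

```text
7.65 [0.52757272 0.11277475 0.11775424] [-3.14098098e+00  8.03589358e-04  3.07968444e+00] [-0.0762909   0.11542164 -1.66769844]
side hook_tip []
side tote_lip [([0.648, 0.109, 0.072], 0.85)]
top hook_tip [([0.676, 0.101, 0.093], 0.51)]
top tote_lip [([0.646, 0.102, 0.077], 0.64)]
```

View pics/c3.png

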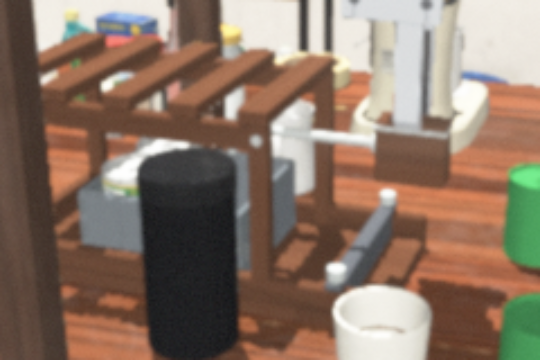

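The crop shows the rod passing under the roof at (320,135), with its tip hidden past the tote's near wall at (270,170). The measured tip, x ≈ 0.676, is 29 mm beyond the lip, so I lower it.

>>> {"fn": "drive_tool", "kwargs": {"targets": [0,0,0.01,0,0,0,0,0,0,0.02,0,0,0,0,0,0,0.03,0,0,0,0,0,0,0.039,0,0,0,0,0,0,0.039,0,0,0,0]}}

```text
time: 8.45
eef_pos: [0.5249, 0.1127, 0.0773]
ee_rot: [-3.14, -0.002, 3.08]
ft_force: [-0.7, 0.7, -1.9]
finger_gap: 0.0254
finger_force: 30.0
```

>>> {"fn": "drive_tool", "kwargs": {"targets": [0.004,0,0,0,0,0,0,0.008,0,0,0,0,0,0,0.012,0,0,0,0,0,0,0.014,0,0,0,0,0,0,0.014,0,0,0,0,0,0]}}

```text
time: 8.95
eef_pos: [0.5116, 0.1141, 0.0791]
ee_rot: [3.141, 0.0, 3.081]
ft_force: [1.0, 0.2, -1.9]
finger_gap: 0.0253
finger_force: 30.0
```

>>> {"fn": "drive_tool", "kwargs": {"targets": [0.002,0,0,0,0,0,0,0.004,0,0,0,0,0,0,0.006,0,0,0,0,0,0,0.008,0,0,0,0,0,0,0.008,0,0,0,0,0,0]}}

```text
time: 9.45
eef_pos: [0.5036, 0.1144, 0.0789]
ee_rot: [-3.142, -0.0, 3.08]
ft_force: [-0.0, -0.6, -1.6]
finger_gap: 0.0251
finger_force: 30.0
```

>>> {"fn": "drive_tool", "kwargs": {"targets": [0.002,0,0,0,0,0,0,0.004,0,0,0,0,0,0,0.004,0,0,0,0,0,0]}}

```text
time: 9.75
eef_pos: [0.5002, 0.1146, 0.079]
ee_rot: [3.141, 0.001, 3.08]
ft_force: [4.8, 0.0, -2.5]
finger_gap: 0.0251
finger_force: 30.0
```

>>> {"fn": "drive_tool", "kwargs": {"targets": [0.002,0,0,0,0,0,0,0.004,0,0,0,0,0,0,0.006,0,0,0,0,0,0,0.008,0,0,0,0,0,0,0.01,0,0,0,0,0,0]}}

```text
time: 10.25
eef_pos: [0.4898, 0.1153, 0.0789]
ee_rot: [3.142, 0.0, 3.08]
ft_force: [5.2, -0.5, -2.4]
finger_gap: 0.0254
finger_force: 30.0
```

>>> {"fn": "drive_tool", "kwargs": {"targets": [0.003,0,0,0,0,0,0,0.006,0,0,0,0,0,0,0.009,0,0,0,0,0,0,0.012,0,0,0,0,0,0,0.015,0,0,0,0,0,0]}}

```text
time: 10.75
eef_pos: [0.4747, 0.1162, 0.0789]
ee_rot: [-3.142, -0.0, 3.08]
ft_force: [3.8, -0.5, -3.1]
finger_gap: 0.0251
finger_force: 30.0
```

Run:
```python
from h import *
s,p,r=st();print(s['time'],p,s['ee_rot'],s['ft_force'],s['wrist_torque'])
for cam in('top','side'):
  im=arm.read_camera(cam)['img'];cv2.imwrite(f'pics/{cam}4.png',im)
  for l in('hook_tip','tote_lip','tote'): print(cam,l,[(np.round(d['xyz'],3).tolist(),round(d['conf'],2)) for d in arm.landmark_of(cam,l)][:2])
a=cv2.imread('pics/side4.png')[180:340,160:400];b=cv2.imread('pics/top4.png')[130:300,220:360]
cv2.imwrite('pics/c4.png',np.hstack([cv2.resize(a,(480,320)),cv2.resize(b,(263,320))]))
```

```text
10.75 [0.47467679 0.11619481 0.07888984] [-3.14157391e+00 -9.52855389e-06  3.08031927e+00] [ 3.76182059 -0.48262458 -3.06121187] [-0.0948842  -1.20223724  0.00733892]
top hook_tip [([0.622, 0.105, 0.055], 0.5)]
top tote_lip [([0.618, 0.102, 0.076], 0.59)]
top tote [([0.691, 0.101, 0.016], 0.67)]
side hook_tip [([0.62, 0.103, 0.056], 0.88)]
side tote_lip [([0.617, 0.11, 0.072], 0.56)]
side tote []
```

View pics/c4.png

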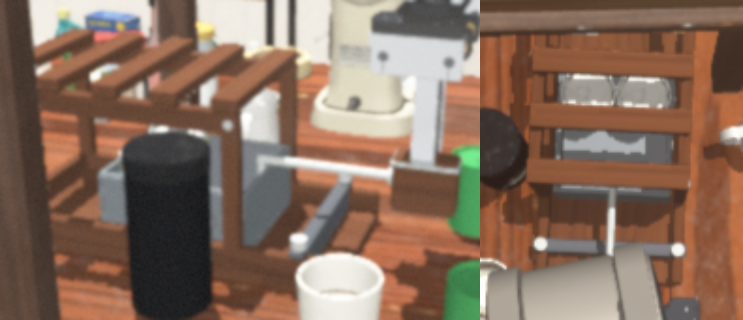

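The tote is coming along level, its near wall out at (290,195) in the side crop. The bar is still clear of it, at (612,245) in the top inset.

>>> {"fn": "drive_tool", "kwargs": {"targets": [0.003,0,0,0,0,0,0,0.006,0,0,0,0,0,0,0.009,0,0,0,0,0,0,0.012,0,0,0,0,0,0,0.015,0,0,0,0,0,0]}}

```text
time: 11.65
eef_pos: [0.4598, 0.1171, 0.0789]
ee_rot: [3.142, 0.0, 3.08]
ft_force: [4.9, -0.5, -3.8]
finger_gap: 0.0252
finger_force: 30.0
```

>>> {"fn": "drive_tool", "kwargs": {"targets": [0.001,0,0,0,0,0,0,0.002,0,0,0,0,0,0,0.003,0,0,0,0,0,0,0.004,0,0,0,0,0,0]}}

```text
time: 12.05
eef_pos: [0.456, 0.1173, 0.0789]
ee_rot: [-3.142, 0.0, 3.08]
ft_force: [4.5, -0.5, -2.8]
finger_gap: 0.0255
finger_force: 30.0
```

>>> {"fn": "drive_tool", "kwargs": {"targets": [0.001,0,0,0,0,0,0,0.002,0,0,0,0,0,0,0.003,0,0,0,0,0,0]}}

```text
time: 12.35
eef_pos: [0.4529, 0.1175, 0.0789]
ee_rot: [-3.142, -0.0, 3.08]
ft_force: [4.9, 0.2, -2.9]
finger_gap: 0.0251
finger_force: 30.0
```

>>> {"fn": "drive_tool", "kwargs": {"targets": [0.001,0,0,0,0,0,0,0.002,0,0,0,0,0,0,0.003,0,0,0,0,0,0]}}

```text
time: 12.65
eef_pos: [0.4499, 0.1177, 0.0789]
ee_rot: [-3.142, -0.0, 3.08]
ft_force: [4.9, -0.3, -2.8]
finger_gap: 0.0251
finger_force: 30.0
```

>>> {"fn": "drive_tool", "kwargs": {"targets": [0.001,0,0,0,0,0,0,0.002,0,0,0,0,0,0]}}

```text
time: 12.85
eef_pos: [0.4479, 0.1178, 0.0789]
ee_rot: [-3.142, -0.0, 3.08]
ft_force: [5.4, 0.2, -3.3]
finger_gap: 0.0253
finger_force: 30.0
```

>>> {"fn": "drive_tool", "kwargs": {"targets": [0.001,0,0,0,0,0,0,0.002,0,0,0,0,0,0]}}

```text
time: 13.05
eef_pos: [0.4459, 0.1179, 0.0789]
ee_rot: [-3.142, 0.0, 3.08]
ft_force: [4.8, -0.0, -2.2]
finger_gap: 0.0252
finger_force: 30.0
```

>>> {"fn": "drive_tool", "kwargs": {"targets": [0.001,0,0,0,0,0,0,0.002,0,0,0,0,0,0]}}

```text
time: 13.25
eef_pos: [0.4439, 0.1181, 0.0789]
ee_rot: [-3.142, -0.0, 3.08]
ft_force: [4.2, -0.6, -2.4]
finger_gap: 0.0255
finger_force: 30.0
```

>>> {"fn": "drive_tool", "kwargs": {"targets": [0.001,0,0,0,0,0,0,0.002,0,0,0,0,0,0]}}

```text
time: 13.45
eef_pos: [0.4419, 0.1182, 0.0789]
ee_rot: [-3.142, -0.0, 3.08]
ft_force: [4.7, -1.1, -3.3]
finger_gap: 0.0255
finger_force: 30.0
```

>>> {"fn": "drive_tool", "kwargs": {"targets": [0.001,0,0,0,0,0,0,0.002,0,0,0,0,0,0]}}

```text
time: 13.65
eef_pos: [0.4399, 0.1183, 0.0789]
ee_rot: [-3.142, -0.0, 3.08]
ft_force: [4.6, -0.4, -2.3]
finger_gap: 0.0256
finger_force: 30.0
```

>>> {"fn": "drive_tool", "kwargs": {"targets": [0.001,0,0,0,0,0,0,0.002,0,0,0,0,0,0]}}

```text
time: 13.85
eef_pos: [0.4379, 0.1184, 0.0789]
ee_rot: [-3.142, -0.0, 3.08]
ft_force: [3.9, -0.5, -3.0]
finger_gap: 0.0254
finger_force: 30.0
```

>>> {"fn": "drive_tool", "kwargs": {"targets": [0.001,0,0,0,0,0,0,0.002,0,0,0,0,0,0]}}

```text
time: 14.05
eef_pos: [0.4359, 0.1186, 0.0789]
ee_rot: [-3.142, -0.0, 3.08]
ft_force: [5.0, 0.2, -2.7]
finger_gap: 0.0258
finger_force: 30.0
```

>>> {"fn": "drive_tool", "kwargs": {"targets": [0.001,0,0,0,0,0,0,0.002,0,0,0,0,0,0]}}

```text
time: 14.25
eef_pos: [0.434, 0.1187, 0.0789]
ee_rot: [-3.142, -0.0, 3.08]
ft_force: [4.5, -1.1, -2.9]
finger_gap: 0.0256
finger_force: 30.0
```

>>> {"fn": "drive_tool", "kwargs": {"targets": [0.001,0,0,0,0,0,0,0.0015,0,0,0,0,0,0]}}

```text
time: 14.45
eef_pos: [0.4324, 0.1188, 0.0789]
ee_rot: [-3.142, -0.0, 3.08]
ft_force: [4.8, -0.1, -3.0]
finger_gap: 0.0252
finger_force: 30.0
```

>>> {"fn": "drive_tool", "kwargs": {"targets": [0.001,0,0,0,0,0,0,0.0015,0,0,0,0,0,0]}}

```text
time: 14.65
eef_pos: [0.4309, 0.1188, 0.0789]
ee_rot: [-3.142, -0.0, 3.08]
ft_force: [4.6, 0.3, -3.4]
finger_gap: 0.0254
finger_force: 30.0
```

>>> {"fn": "drive_tool", "kwargs": {"targets": [0.001,0,0,0,0,0,0,0.0015,0,0,0,0,0,0]}}

```text
time: 14.85
eef_pos: [0.4296, 0.119, 0.0789]
ee_rot: [3.142, 0.0, 3.08]
ft_force: [6.8, -1.3, -3.5]
finger_gap: 0.0255
finger_force: 30.0
```

>>> {"fn": "drive_tool", "kwargs": {"targets": [0.0005,0,0,0,0,0,0]}}

```text
time: 14.95
eef_pos: [0.4294, 0.119, 0.079]
ee_rot: [3.141, 0.001, 3.08]
ft_force: [7.0, -0.4, -3.2]
finger_gap: 0.0253
finger_force: 30.0
```

>>> {"fn": "drive_tool", "kwargs": {"targets": [0.0005,0,0,0,0,0,0,0.0005,0,0,0,0,0,0]}}

```text
time: 15.15
eef_pos: [0.4292, 0.1191, 0.0791]
ee_rot: [3.141, 0.001, 3.08]
ft_force: [8.2, -1.5, -2.7]
finger_gap: 0.0254
finger_force: 30.0
```

>>> {"fn": "drive_tool", "kwargs": {"targets": [0.0005,0,0,0,0,0,0,0.001,0,0,0,0,0,0]}}

```text
time: 15.35
eef_pos: [0.4291, 0.1193, 0.0793]
ee_rot: [3.141, 0.003, 3.08]
ft_force: [13.7, -1.9, -5.9]
finger_gap: 0.0253
finger_force: 29.9
```

>>> {"fn": "drive_tool", "kwargs": {"targets": [0,0,0,0,0,0,0,0,0,0,0,0,0,0,0,0,0,0,0,0,0]}}

```text
time: 15.65
eef_pos: [0.4292, 0.1192, 0.0793]
ee_rot: [3.141, 0.003, 3.08]
ft_force: [12.1, -1.5, -4.2]
finger_gap: 0.0252
finger_force: 29.9
```

>>> {"fn": "drive_tool", "kwargs": {"targets": [-0.002,0,0,0,0,0,0,-0.005,0,0,0,0,0,0,-0.009,0,0,0,0,0,0,-0.012,0,0,0,0,0,0,-0.012,0,0,0,0,0,0]}}

```text
time: 16.15
eef_pos: [0.4397, 0.1182, 0.0788]
ee_rot: [-3.141, -0.0, 3.08]
ft_force: [0.6, 0.2, -1.8]
finger_gap: 0.0255
finger_force: 30.0
```

>>> {"fn": "drive_tool", "kwargs": {"targets": [0,0,-0.01,0,0,0,0,0,0,-0.022,0,0,0,0,0,0,-0.034,0,0,0,0,0,0,-0.038,0,0,0,0,0,0,-0.038,0,0,0,0]}}

```text
time: 16.65
eef_pos: [0.44, 0.1188, 0.1179]
ee_rot: [3.14, 0.001, 3.081]
ft_force: [0.8, -0.3, -2.0]
finger_gap: 0.0253
finger_force: 30.0
```

Run:
```python
from h import *
s,p,r=st();print(s['time'],p,s['ee_rot'],s['ft_force'])
for cam in('top','side'):
  im=arm.read_camera(cam)['img'];cv2.imwrite(f'pics/{cam}5.png',im)
  for l in('hook_tip','tote_lip','tote','shelf_apron'): print(cam,l,[(np.round(d['xyz'],3).tolist(),round(d['conf'],2)) for d in arm.landmark_of(cam,l)][:2])
a=cv2.imread('pics/side5.png')[180:340,160:400]
cv2.imwrite('pics/c5.png',cv2.resize(a,(720,480)))
```

```text
16.65 [0.43997881 0.11879175 0.11787917] [3.14014159e+00 1.41611699e-03 3.08060564e+00] [ 0.77374502 -0.32317184 -1.95914106]
top hook_tip [([0.591, 0.108, 0.095], 0.53)]
top tote_lip [([0.572, 0.106, 0.073], 0.87)]
top tote [([0.642, 0.106, 0.016], 0.72)]
top shelf_apron [([0.579, 0.106, 0.011], 0.94)]
side hook_tip [([0.586, 0.106, 0.092], 0.91)]
side tote_lip [([0.572, 0.112, 0.073], 0.93), ([0.684, -0.056, -0.003], 0.43)]
side tote [([0.64, 0.108, 0.007], 0.73), ([0.586, 0.106, 0.094], 0.16)]
side shelf_apron [([0.582, 0.11, 0.012], 0.63), ([0.436, 0.12, 0.095], 0.5)]
```

View pics/c5.png

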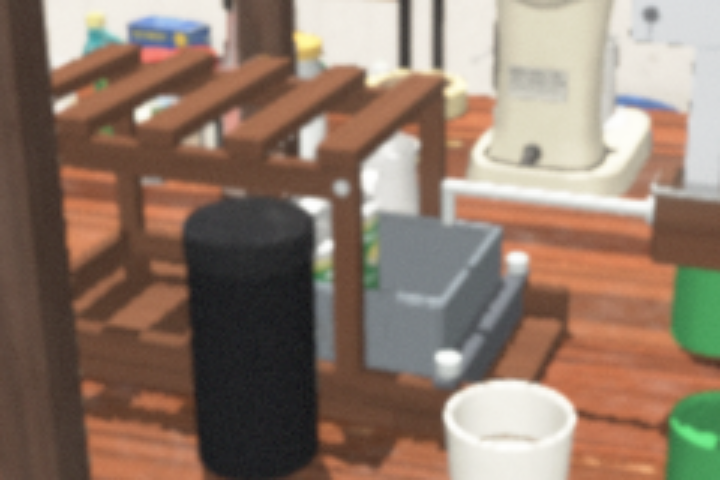

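The side crop shows the tote standing level against the stop bar along (440-520, 270-370), and the hook's tip (447,215) lifted clear above its rim.

Run:
```python
from h import *
print(*delta([.435,.118,.13],np.pi-.062)); print(*delta([.445,-.066,.13],np.pi-.1)); print(*delta([.465,-.066,.026],np.pi-.1))
```

```text
[  4.4  -0.5 -13.3] [-0.02 -0.01  0.03]
[ -16.8 -183.6  -13.2] [-0.02 -0.01  2.21]
[ -36.8 -182.3   90.8] [-0.02 -0.01  2.21]
```

>>> {"fn": "drive_tool", "kwargs": {"targets": [0.005,0,-0.012,0,0,0,0,0.007,-0.03,-0.012,0,0,0.5,0,0.007,-0.065,-0.012,0,0,1,0,0.007,-0.1,-0.012,0,0,1.5,0,0.007,-0.135,-0.012,0,0,2,0]}}

```text
time: 17.65
eef_pos: [0.4239, -0.0171, 0.1297]
ee_rot: [3.141, 0.0, 3.045]
ft_force: [0.5, 0.4, -2.3]
finger_gap: 0.0254
finger_force: 30.0
```

>>> {"fn": "drive_tool", "kwargs": {"targets": [-0.005,-0.03,0,0,0,0,0,-0.015,-0.05,0,0,0,0,0,-0.015,-0.05,0,0,0,0,0]}}

```text
time: 17.95
eef_pos: [0.4349, -0.0695, 0.1298]
ee_rot: [-3.142, 0.001, 3.042]
ft_force: [-0.3, 0.0, -1.9]
finger_gap: 0.0252
finger_force: 30.0
```

Run:
```python
from h import *
s,p,r=st();print(s['time'],p,s['ee_rot'],s['ft_force']); print(*delta([.465,-.066,.0255],np.pi-.1))
```

```text
17.95 [ 0.43486913 -0.06950582  0.12980595] [-3.14153435e+00  1.18905021e-03  3.04179614e+00] [-0.28177032  0.04383669 -1.91756859]
[-29.5   6.5 104.3] [-0.    0.07  0.01]
```

>>> {"fn": "drive_tool", "kwargs": {"targets": [-0.015,0.003,0.03,0,0,0,0,-0.03,0.005,0.06,0,0,0,0,-0.03,0.005,0.085,0,0,0,0,-0.03,0.005,0.098,0,0,0,0,-0.03,0.005,0.101,0,0,0,0]}}

```text
time: 18.45
eef_pos: [0.4637, -0.0646, 0.0272]
ee_rot: [-3.141, -0.002, 3.046]
ft_force: [-0.1, 0.5, -1.4]
finger_gap: 0.0253
finger_force: 30.0
```

>>> {"fn": "drive_tool", "kwargs": {"targets": [0,0,0.001,0,0,0,0,0,0,0.002,0,0,0,0,0,0,0.002,0,0,0,0]}}

```text
time: 18.75
eef_pos: [0.4653, -0.0649, 0.0268]
ee_rot: [3.141, 0.001, 3.046]
ft_force: [-0.2, -0.2, -0.9]
finger_gap: 0.0256
finger_force: 30.0
```

>>> {"fn": "drive_tool", "kwargs": {"targets": [0,0,0.001,0,0,0,0,0,0,0.0015,0,0,0,0,0,0,0.0015,0,0,0,0]}}

```text
time: 19.05
eef_pos: [0.4652, -0.0652, 0.0252]
ee_rot: [3.141, 0.001, 3.045]
ft_force: [-3.5, -0.3, 16.8]
finger_gap: 0.0253
finger_force: 30.0
```

Down on the foot, but pressing a little. I'll ease off, release and raise.

>>> {"fn": "drive_tool", "kwargs": {"targets": [0,0,-0.001,0,0,0,0,0,0,-0.001,0,0,0,0.03,0,0,-0.001,0,0,0,0.055,0,0,-0.001,0,0,0,0.055,0,0,-0.001,0,0,0,0.055]}}

```text
time: 19.55
eef_pos: [0.4647, -0.0651, 0.0254]
ee_rot: [-3.142, 0.0, 3.045]
ft_force: [-0.4, -0.8, -0.2]
finger_gap: 0.0506
finger_force: 0.0
```

>>> {"fn": "drive_tool", "kwargs": {"targets": [0,0,-0.01,0,0,0,0.055,0,0,-0.03,0,0,0,0.055,0,0,-0.07,0,0,0,0.055,0,0,-0.11,0,0,0,0.055,0,0,-0.15,0,0,0,0.055]}}

```text
time: 20.05
eef_pos: [0.4643, -0.0657, 0.1774]
ee_rot: [-3.141, -0.0, 3.044]
ft_force: [0.1, -0.3, -0.8]
finger_gap: 0.0548
finger_force: 0.0
```

Run:
```python
from h import *
s,p,r=st();print(s['time'],p,s['finger_gap'],s['ft_force'])
im=arm.read_camera('side')['img'];cv2.imwrite('pics/c6.png',cv2.resize(im[180:390,160:450],(800,579)))
for cam in('side','top'):
  if cam=='top':arm.read_camera(cam)
  for l in('hook','hook_tip','tote_lip','tote','canister','pitcher','cup'): print(cam,l,[(np.round(d['xyz'],3).tolist(),round(d['conf'],2)) for d in arm.landmark_of(cam,l)][:2])
```

```text
20.05 [ 0.4642524  -0.06572812  0.17737521] 0.0547767565613345 [ 0.1123792  -0.272062   -0.75010669]
side hook [([0.467, -0.064, 0.002], 0.93)]
side hook_tip [([0.611, -0.085, 0.004], 0.68), ([0.639, 0.104, 0.011], 0.51)]
side tote_lip [([0.574, 0.112, 0.072], 0.86), ([0.46, -0.063, 0.002], 0.18)]
side tote [([0.641, 0.104, 0.009], 0.87)]
side canister [([0.665, 0.228, 0.0], 0.95), ([0.64, 0.106, 0.009], 0.41)]
side pitcher [([0.686, -0.057, -0.003], 0.89)]
side cup [([0.523, 0.232, -0.003], 0.66)]
top hook []
top hook_tip [([0.614, -0.081, 0.003], 0.43)]
top tote_lip [([0.572, 0.106, 0.076], 0.63)]
top tote [([0.642, 0.104, 0.014], 0.85)]
top canister [([0.662, 0.227, -0.0], 0.85)]
top pitcher [([0.682, -0.058, -0.009], 0.56)]
top cup [([0.523, 0.236, 0.001], 0.66)]
```

View pics/c6.png

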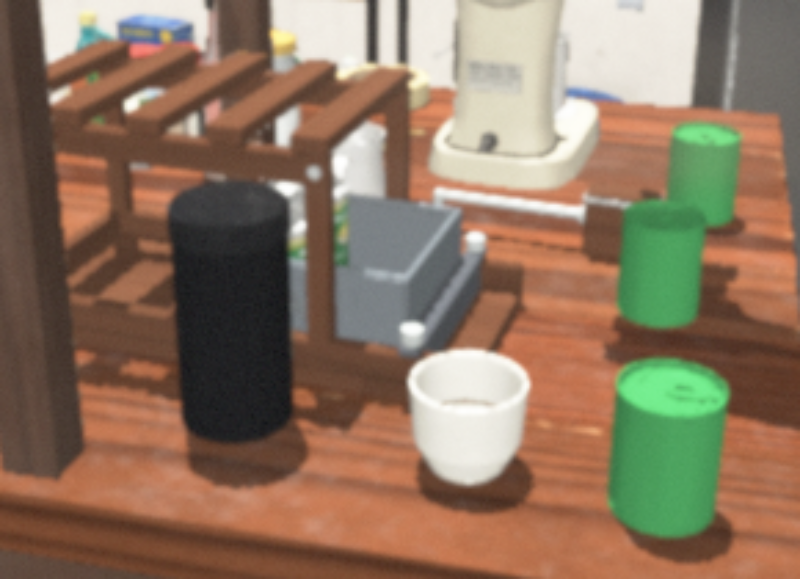

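The crop shows the tote home against the stop bar at (440,290) and the hook standing upright behind the green tin at (600,225). The other objects have not moved, and the gripper is clear of everything.

```bash
python3 -c "
from workcell import arm
print(arm.sign_off())"
```

```text
the job is handed in; nothing more can be done
None
```

The tote is home against the stop bar, after a final pull of about 12–14 N in all (dragging took about 5 N), and the hook is back upright on its foot; the job is handed in, but no verdict came back.

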